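# Unstack the culture flasks onto their colour-coded bench plates

### The job

The culture flasks have come out of the incubator in two stacks: take the stacks apart and lay each flask flat in the middle of the bench plate of the same colour as its cap, lengthwise along the plate (the cap may point either way), ready for the microscope. Carry one flask at a time, never one with another riding on it, and set each down gently, without dropping it. Leave the reagent bottle and the tube rack where they stand.

Things in the scene. Friction and masses are not known exactly. Their poses are not given: they have to be found in the camera images.
- flask_blue: clear flat culture flask, blue screw cap, 60 g. Body 74 mm long (x), 50 wide (y), 26 high (z), thin white rectangle on top; neck and cap (21 mm across, axis 13.5 mm up) on the +x end, cap's end 63 mm from the origin. Origin: centre of the body's underside; z up, x to the cap. At the start two flasks lie on the bench (origin z = 0), each carrying another roughly crosswise on top (origin z = 26 mm).
- flask_red: clear flat culture flask, red screw cap, 60 g. Body 74 mm long (x), 50 wide (y), 26 high (z), thin white rectangle on top; neck and cap (21 mm across, axis 13.5 mm up) on the +x end, cap's end 63 mm from the origin. Origin: centre of the body's underside; z up, x to the cap. At the start two flasks lie on the bench (origin z = 0), each carrying another roughly crosswise on top (origin z = 26 mm).
- flask_yellow: clear flat culture flask, yellow screw cap, 60 g. Body 74 mm long (x), 50 wide (y), 26 high (z), thin white rectangle on top; neck and cap (21 mm across, axis 13.5 mm up) on the +x end, cap's end 63 mm from the origin. Origin: centre of the body's underside; z up, x to the cap. At the start two flasks lie on the bench (origin z = 0), each carrying another roughly crosswise on top (origin z = 26 mm).
- flask_green: clear flat culture flask, green screw cap, 60 g. Body 74 mm long (x), 50 wide (y), 26 high (z), thin white rectangle on top; neck and cap (21 mm across, axis 13.5 mm up) on the +x end, cap's end 63 mm from the origin. Origin: centre of the body's underside; z up, x to the cap. At the start two flasks lie on the bench (origin z = 0), each carrying another roughly crosswise on top (origin z = 26 mm).
- pad_blue: blue flat plate fixed to the bench, 130 mm long (x), 86 mm wide (y), 4 mm thick, with a white 92 x 62 mm rectangle in its middle: the place for the flask with the blue cap. Origin: centre of its underside, on the bench; x along its length. Its upper face is 4 mm above its origin.
- pad_red: red flat plate fixed to the bench, 130 mm long (x), 86 mm wide (y), 4 mm thick, with a white 92 x 62 mm rectangle in its middle: the place for the flask with the red cap. Origin: centre of its underside, on the bench; x along its length. Its upper face is 4 mm above its origin.
- pad_yellow: yellow flat plate fixed to the bench, 130 mm long (x), 86 mm wide (y), 4 mm thick, with a white 92 x 62 mm rectangle in its middle: the place for the flask with the yellow cap. Origin: centre of its underside, on the bench; x along its length. Its upper face is 4 mm above its origin.
- pad_green: green flat plate fixed to the bench, 130 mm long (x), 86 mm wide (y), 4 mm thick, with a white 92 x 62 mm rectangle in its middle: the place for the flask with the green cap. Origin: centre of its underside, on the bench; x along its length. Its upper face is 4 mm above its origin.
- bottle: round glass reagent bottle with a blue cap and a paper label, standing loose, 60 mm across, 115 mm high; a bystander. Origin: centre of its underside; z up.
- rack: white tube rack, loose, 50 mm (x) by 110 mm (y), 54 mm high with its orange-capped tubes; a bystander. Origin: centre of its underside; z up.
Not all that is in view belongs to the job. What is shaped like the flask_blue but brown or pink is not meant.

How it is judged:
By the outcome, as a careful person would: the job done as asked, in the order asked, and still so for the second after the job is handed in, with the robot touching nothing.
It also fails if it takes over 120 s, if anything falls off the work surface, if the arm or the gripper's body presses on something with over 40 N, if the wrist force passes 120 N, or if a joint passes its speed limit or range.

### The arm

A 7-joint arm with a two-finger parallel gripper is mounted at the origin on the work surface. World frame = base frame: x ahead of the robot, y to its left, z up, the work surface at z = 0. Lengths are in m, angles in rad, forces in N, time in s.
With the tool pointing down it reaches from about 0.35 to 0.9 m from the base axis. Payload 7.2 kg.
Tool frame: the origin (TCP) lies between the finger pads; the fingertips stand arm.tip_extent ahead of it and the grasp point (between the pads) lies 3 mm ahead of it (arm.tip_extent is the distance from the TCP to the fingertips, in m); z points along the fingers, y is the direction in which the jaws open and shut (so a half turn about z gives the same grasp; the last joint's range is limited). The gripper opens to 88 mm and grips with 3 to 60 N. Pads are 20 mm wide; open, the fingers measure 115 mm over their backs; the gripper's body (75 mm by 178 mm) begins 61 mm behind the grasp point.
Start: joints at [-1.25, 0.411, -0.013, 1.596, 0.006, 1.134, -0.082], TCP at [0.237, 0.578, 0.245] pointing down, gripper open.
Joint ranges: [-2.95, 2.95], [-0.29, 1.99], [-1.47, 1.44], [0.14, 2.54], [-1.03, 4.17], [0.13, 1.85], [-2.86, 2.86]. Speed limits (rad/s): [2.39, 2.39, 3.01, 3.01, 3.14, 3.14, 3.14].

### API

Orientations are given as [roll, pitch, yaw] about the fixed x, y, z axes, in that order (R = Rz(yaw) Ry(pitch) Rx(roll)).
In Python, from station import telemetry, optics, order, arm gives the robot as it stands. The module is installed in compiled form; this text tells all that it offers.
- The arm moves only by the shell command python3 -m pendant 'ROWS' [FORCE]. ROWS is JSON, a list that holds one entry, the list of rows, each a list of 7 numbers: the turn, a rotation vector about the world's x, y, z in rad, then the shift along the world's x, y, z in mm, then the finger opening in mm, from 0 to 87.8. In form: [[[rx, ry, rz, dx, dy, dz, jaw], ...]]. A call has 1 to 20 rows; each row is the pose to reach, as a shift and turn from the pose commanded when the call began; what a row does not reach only later rows make up. A row lasts 1/10 s, in which the tool goes at most 50 mm and 8.59 degrees, less where a joint would pass 70% of its speed; a pose out of reach is approached as far as the arm can. A call with a gripper value outside its range is refused whole. The fingers move at their own pace and stop on an object; FORCE is the grip in N (left out, the last holds). Time passes only in rows, so rows that repeat a pose let the fingers close. It gives the time, the measured TCP pose, the force and the opening at its end, in the units of the state.
- telemetry.read_state(): the state, without advancing time (a new reading comes with each control period).
- optics.camera(name): name is "side" or "top" or "wrist"; returns the picture (400x640x3 uint8, red, green, blue); there is no depth.
- optics.get_calibration(name): a dict with "fx", "fy", "cx", "cy" (pixels), "D" ([k1, k2, p1, p2, k3] as OpenCV has them; the pictures are not rectified), "R" (3x3) and "t" (3): a world point X has camera coordinates R X + t. Camera axes: x right, y down, z forward; pixel columns grow to the right and rows downward; lengths in m; the calibration is good to about 2 mm. A picture is of the moment at which its call begins: read the wrist's pose just before it. get_calibration takes no time and is no camera call; for the wrist camera it gives the pose at the moment of the call.
- order.finish_job(): hands the job in, once; it reports no verdict.
The state is a dict: "time": time; "qpos": joint angles; "joint_velocities": joint speeds; "joint_torque": joint torques, N m; "ee_pos": TCP position; "orientation": TCP orientation; "force": force on the tool from outside, world axes, zero at the start; "ft_torque": the same for the moment, N m; "grip_width": opening from 0.0 (shut) to 1.0 (fully open).
Only numpy, scipy, OpenCV 4.12 (cv2) and the standard library are available. Lean on these libraries where they do the work, as an engineer would, in place of code of your own. Each camera call takes 0.05 s, during which the arm holds its last target. There are 200 camera calls.

## Working session

There is one attempt and no reset: what is moved stays moved. The work goes in short steps, Python scripts to look and compute and a shell command to move; the robot and the scene stay as the last step left them, time stands still between calls to the robot, and variables do not carry over. Pictures are saved under pics/ and viewed, about 12 in all and at most 16, crops included, and the job is handed in when it is done.

```bash
mkdir -p pics
python3 - <<'E'
from station import telemetry, optics, order, arm
import cv2,json
print(telemetry.read_state(), arm.tip_extent)
for n in ["top","side"]:
    cv2.imwrite(f"pics/{n}0.png",optics.camera(n)[:,:,::-1])
    print(n,optics.get_calibration(n))
E
```

```text
{'time': 0.0, 'qpos': array([-1.25019202,  0.41189258, -0.01270273,  1.59704593,  0.0056175 ,
        1.1343098 , -0.08218248]), 'joint_velocities': array([-0.00042701, -0.00105243,  0.0003898 ,  0.00011836,  0.00129193,
        0.00178102,  0.0004145 ]), 'joint_torque': array([-1.24691112e-03, -5.87941647e+01,  6.41019233e-01, -2.91077882e+01,
       -5.38658921e-02,  1.83592597e-02,  1.55543130e-04]), 'ee_pos': array([0.23679274, 0.57789028, 0.24381291]), 'orientation': array([-3.13997826e+00,  1.34588859e-04,  2.75282952e+00]), 'force': array([0.99489408, 0.02101977, 0.02105837]), 'ft_torque': array([ 0.01100188, -0.01388086,  0.00203139]), 'grip_width': 1.0013761633547857} 0.022
top {'fx': 423.4105445127977, 'fy': 423.4105445127977, 'cx': 314.16793568546814, 'cy': 202.727434246359, 'D': array([0.02892705, 0.        , 0.        , 0.        , 0.        ]), 'R': array([[-0.02477856, -0.99960596, -0.013189  ],
       [-0.98556206,  0.02663659, -0.16720621],
       [ 0.16749164,  0.00885545, -0.98583372]]), 't': array([-0.06745113,  0.51384391,  1.19561391])}
side {'fx': 422.30975887126584, 'fy': 422.30975887126584, 'cx': 316.5872423050599, 'cy': 193.95228908221668, 'D': array([-0.10217087,  0.        ,  0.        ,  0.        ,  0.        ]), 'R': array([[ 0.99695844, -0.07743783, -0.00878877],
       [-0.06011317, -0.69230157, -0.7191001 ],
       [ 0.04960107,  0.71744123, -0.69485093]]), 't': array([-0.49751775,  0.01250535,  1.12567299])}
```

View pics/top0.png

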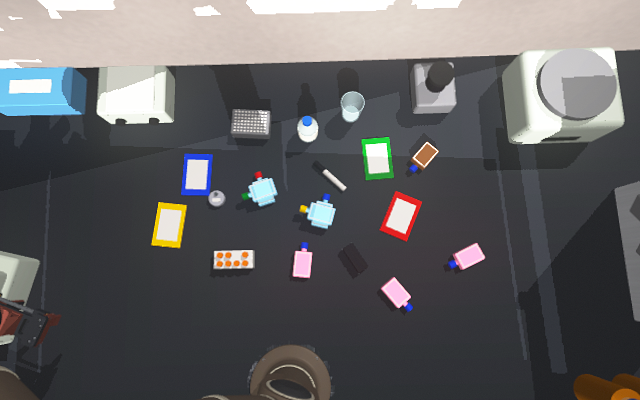

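View pics/side0.png

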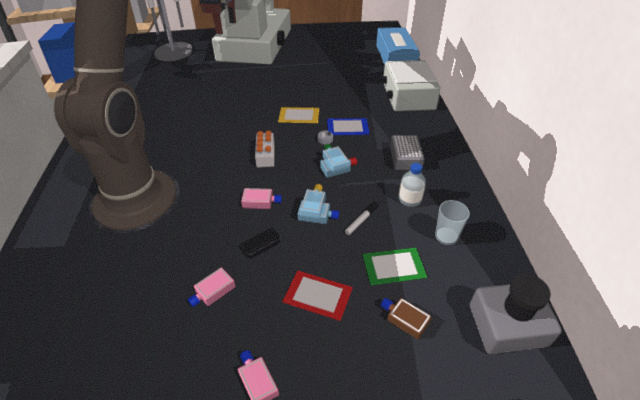

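The only flasks that fit the description are the pale-blue bodies in two stacks. In the top view, the first is at (263,191) with red cap (258,174) and green cap (246,196). The second is at (321,213) with blue cap (326,197) and yellow cap (303,209). Decoys are pink at (302,263), (396,292) and (468,256), and brown at (425,155), all with blue caps. Other blue things are the bottle cap at (307,121) and the pad. Next I'll measure the pads and take a close crop of the stacks.

```bash
cat > h.py <<'E'
import numpy as np, cv2
from station import telemetry, optics, order, arm
def cal(n):
    c=optics.get_calibration(n); K=np.array([[c['fx'],0,c['cx']],[0,c['fy'],c['cy']],[0,0,1]]); return K,np.array(c['D']),np.array(c['R']),np.array(c['t'])
def ground(n,px,z,c=None):
    K,D,R,t=c or cal(n); u=cv2.undistortPoints(np.array(px,float).reshape(-1,1,2),K,D)[:,0]
    d=np.c_[u,np.ones(len(u))]@R; o=-R.T@t
    return o+d*((z-o[2])/d[:,2])[:,None]
def proj(n,X,c=None):
    K,D,R,t=c or cal(n); return cv2.projectPoints(np.array(X,float).reshape(-1,3),cv2.Rodrigues(R)[0],t,K,D)[0][:,0]
def masks(im):
    h=cv2.cvtColor(im,cv2.COLOR_RGB2HSV); H,S,V=[h[...,i].astype(int) for i in range(3)]
    s=(S>150)&(V>70)
    return dict(red=s&((H<7)|(H>173)),yellow=s&(H>18)&(H<32),green=s&(H>45)&(H<80),blue=s&(H>105)&(H<128))
E
python3 - <<'E'
from h import *
t=optics.camera("top"); s=optics.camera("side")
for n,im in (("top",t),("side",s)):
  for k,m in masks(im).items():
    N,L,st,ce=cv2.connectedComponentsWithStats(m.astype(np.uint8))
    for i in range(1,N):
        if st[i,4]<8: continue
        if st[i,4]>250:
            p=np.argwhere(L==i)[:,::-1].astype(np.float32); g=ground(n,p,.004)[:,:2]*1000
            r=cv2.minAreaRect(g.astype(np.float32)); print(n,k,'pad',st[i,4],np.round(r[0]),np.round(r[1]),round(r[2],1))
        else: print(n,k,st[i,4],np.round(ce[i],1),'z13',np.round(ground(n,[ce[i]],.0135)[0,:2]*1000),'z40',np.round(ground(n,[ce[i]],.0395)[0,:2]*1000))
a=cv2.resize(t[160:240,225:350],None,fx=6,fy=6,interpolation=2)[:290]
a=cv2.resize(t[165:235,235:345],(770,490)) 
b=cv2.resize(s[125:235,295:355],None,fx=5,fy=5)
cv2.imwrite("pics/c1.png",np.hstack([cv2.resize(a,(500,318)),cv2.resize(b,(300,550))[:318]])[:,:,::-1]) if 0 else None
A=cv2.resize(t[165:235,235:345],(550,350),interpolation=2); B=cv2.resize(s[120:230,310:350],None,fx=5,fy=5,interpolation=2)
C=np.zeros((550,750,3),np.uint8); C[:350,:550]=A; C[:,550:]=B
cv2.imwrite("pics/c1.png",C[:,:,::-1])
E
```

```text
top red 41 [258.  174.4] z13 [609.  88.] z40 [602.  84.]
top red pad 600 [ 473. -337.] [ 87. 132.] 65.1
top yellow pad 623 [464. 357.] [ 88. 132.] 82.5
top yellow 43 [302.7 208.2] z13 [501. -46.] z40 [497. -47.]
top green pad 485 [ 653. -276.] [129.  87.] 3.4
top green 37 [245.  195.7] z13 [544. 127.] z40 [539. 122.]
top blue 74 [306.6 120.4] z13 [776. -63.] z40 [766. -64.]
top blue pad 567 [617. 277.] [ 88. 132.] 86.7
top blue 47 [413.1 168.2] z13 [ 615. -382.] z40 [ 608. -376.]
top blue 46 [326.  196.5] z13 [ 535. -117.] z40 [ 530. -116.]
top blue 42 [304.1 244.8] z13 [392. -48.] z40 [390. -49.]
top blue 57 [451.8 263.9] z13 [ 326. -475.] z40 [ 326. -467.]
top blue 47 [408.5 307.2] z13 [ 207. -342.] z40 [ 209. -337.]
side red 44 [353.2 160.7] z13 [612.  89.] z40 [606.  58.]
side red pad 984 [ 475. -339.] [ 88. 131.] 65.5
side yellow pad 288 [466. 357.] [ 90. 131.] 84.5
side yellow 39 [318.3 186.6] z13 [503. -11.] z40 [501. -39.]
side green 15 [327.4 145.7] z13 [544. 165.] z40 [541. 132.]
side green pad 676 [ 654. -277.] [129.  87.] 3.4
side blue pad 1517 [-625. 1021.] [165. 705.] 20.4
side blue pad 315 [620. 276.] [ 89. 132.] 85.1
side blue 97 [415.8 168. ] z13 [783.  42.] z40 [772.  12.]
side blue 55 [277.6 198.6] z13 [393. -47.] z40 [395. -74.]
side blue 65 [334.7 214.1] z13 [ 536. -116.] z40 [ 533. -140.]
side blue 93 [193.  300.4] z13 [ 210. -341.] z40 [ 217. -357.]
side blue 90 [385.8 303.4] z13 [ 615. -380.] z40 [ 609. -395.]
side blue 107 [245.6 355.5] z13 [ 326. -472.] z40 [ 330. -484.]
```

View pics/c1.png

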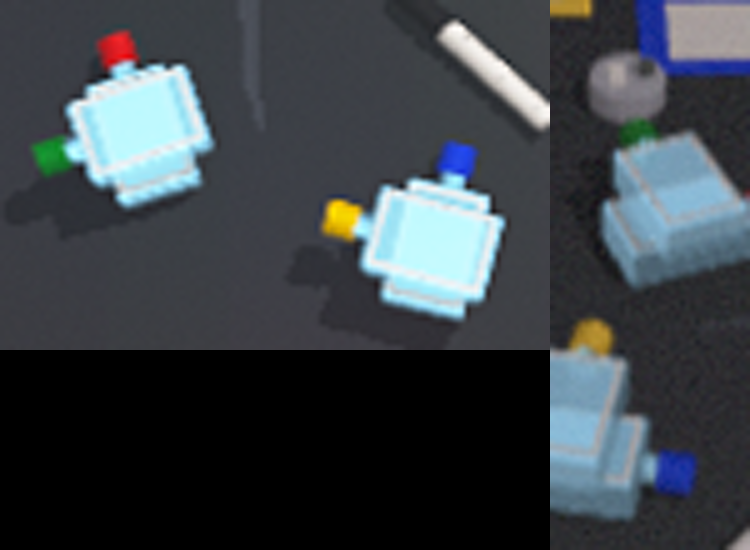

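Both cameras agree on cap heights: green and yellow are the top flasks, red and blue the bottom ones. The pads are measured consistently at red (474,-338), yellow (465,357), green (653,-276) and blue (618,277). I'll go over the green/red stack first.

```bash
python3 -m pendant '[[[0,0,-0.88,318,-506,0,87.8],[0,0,-0.88,318,-506,0,87.8],[0,0,-0.88,318,-506,0,87.8],[0,0,-0.88,318,-506,0,87.8],[0,0,-0.88,318,-506,0,87.8],[0,0,-0.88,318,-506,0,87.8],[0,0,-0.88,318,-506,0,87.8],[0,0,-0.88,318,-506,0,87.8],[0,0,-0.88,318,-506,0,87.8],[0,0,-0.88,318,-506,0,87.8],[0,0,-0.88,318,-506,0,87.8],[0,0,-0.88,318,-506,0,87.8],[0,0,-0.88,318,-506,0,87.8],[0,0,-0.88,318,-506,0,87.8],[0,0,-0.88,318,-506,0,87.8],[0,0,-0.88,318,-506,0,87.8],[0,0,-0.88,318,-506,0,87.8],[0,0,-0.88,318,-506,0,87.8],[0,0,-0.88,318,-506,0,87.8],[0,0,-0.88,318,-506,0,87.8]]]' 15
python3 - <<'E'
from h import *
c=cal("wrist"); print(c, -c[2].T@c[3])
im=optics.camera("wrist"); cv2.imwrite("pics/w1.png",im[:,:,::-1])
for k,m in masks(im).items():
    N,L,st,ce=cv2.connectedComponentsWithStats(m.astype(np.uint8))
    for i in range(1,N):
        if st[i,4]>60: print(k,st[i,4],ce[i],*[np.round(ground("wrist",[ce[i]],z)[0,:2]*1000) for z in(.0135,.0395)])
E
```

```text
time: 2.2
ee_pos: [0.5549, 0.0726, 0.2447]
orientation: [3.141, -0.0, 1.873]
force: [0.2, -0.0, -0.3]
grip_width: 0.999
(array([[290.77328807,   0.        , 319.52690542],
       [  0.        , 290.77328807, 194.65981585],
       [  0.        ,   0.        ,   1.        ]]), array([0.0145197, 0.       , 0.       , 0.       , 0.       ]), array([[ 9.54634355e-01,  2.97779719e-01, -6.98270916e-04],
       [ 2.87434540e-01, -9.20851554e-01,  2.63464989e-01],
       [ 7.78115266e-02, -2.51713437e-01, -9.64668706e-01]]), array([-0.55091811, -0.12483786,  0.36505155])) [0.53340285 0.14098348 0.38465953]
red 215 [362.23255814 174.0372093 ] [608.  87.] [603.  91.]
yellow 187 [251.72192513 250.51336898] [497. -61.] [500. -47.]
green 231 [319.17748918 133.51515152] [539. 120.] [539. 121.]
blue 2989 [427.15389762  37.8718635 ] [626. 259.] [619. 250.]
blue 270 [177.52222222 220.97777778] [391. -48.] [401. -35.]
blue 191 [432.29319372 343.28272251] [ 798. -129.] [ 779. -110.]
```

View pics/w1.png

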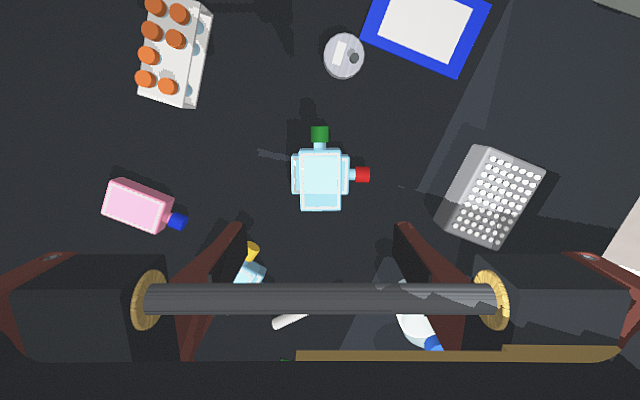

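The wrist view shows the stack at (320,178), with green cap (319,134) on top, red cap (362,174) below, and the metal knob at (344,56) clear of the grasp. I'll fit both flasks to the silhouette.

```bash
cat > fit.py <<'E'
from h import *
from scipy.optimize import minimize
def parts(x,y,th,z):
    f=lambda X:np.array(X)@np.array([[np.cos(th),np.sin(th),0],[-np.sin(th),np.cos(th),0],[0,0,1]])+[x,y,z]
    body=f([[a,b,c] for a in(-.037,.037) for b in(-.025,.025) for c in(0,.026)])
    a=np.linspace(0,2*np.pi,12,endpoint=False); r=.0105
    cap=f([[X,r*np.cos(t),.0135+r*np.sin(t)] for X in(.045,.063) for t in a])
    return body,cap
def fit(n,im,c,fl):   # fl: {colour:(x,y,yaw,z)} all flasks of one stack; refines x,y,yaw
    M=masks(im); h=cv2.cvtColor(im,cv2.COLOR_RGB2HSV)
    x0=np.array([v[:3] for v in fl.values()]).ravel(); zs=[v[3] for v in fl.values()]
    roi=np.zeros(im.shape[:2],np.uint8); S=3
    for i,z in enumerate(zs): cv2.fillConvexPoly(roi,cv2.convexHull(np.vstack([proj(n,p,c) for p in parts(*x0[3*i:3*i+3],z)])).astype(np.int32),1)
    roi=cv2.dilate(roi,np.ones((25,25)))
    body=cv2.morphologyEx(((h[...,0]>80)&(h[...,0]<108)&(h[...,1]>25)&(h[...,1]<140)&(h[...,2]>110)).astype(np.uint8),3,np.ones((5,5)))*roi
    ys,xs=np.where(roi); b=(xs.min(),ys.min(),xs.max()+1,ys.max()+1)
    crop=lambda m:cv2.resize(m[b[1]:b[3],b[0]:b[2]].astype(np.float32),None,fx=S,fy=S)
    B=crop(body); C=[crop(M[k]*roi) for k in fl]
    def ras(Ps):
        m=np.zeros(B.shape,np.uint8)
        for P in Ps: cv2.fillConvexPoly(m,cv2.convexHull(((proj(n,P,c)-b[:2]+.5)*S*16).astype(np.int32)),1,shift=4)
        return m.astype(np.float32)
    def cost(d):
        p=x0+d*np.tile([.001,.001,.02],len(zs)); P=[parts(*p[3*i:3*i+3],z) for i,z in enumerate(zs)]
        return np.abs(ras([q[0] for q in P])-B).sum()+sum(2*np.abs(ras([q[1]])-Cc).sum() for q,Cc in zip(P,C))
    d=np.zeros(len(x0))
    for s in (6,3,1.5): 
        d=minimize(cost,d,method='Nelder-Mead',options=dict(initial_simplex=np.vstack([d]+[d+s*e for e in np.eye(len(d))]),maxiter=400)).x
    p=x0+d*np.tile([.001,.001,.02],len(zs))
    print('xor/area',round(cost(d)/B.sum(),3))
    for i,k in enumerate(fl): print(k,np.round(p[3*i:3*i+2]*1000,1),'yaw',round(p[3*i+2],3),round(np.degrees(p[3*i+2]),1))
    return p
E
python3 - <<'E'
from fit import *
c=cal("wrist"); im=optics.camera("wrist")
fit("wrist",im,c,dict(green=(.556,.070,1.87,.026),red=(.555,.072,.3,0)))
c=cal("top"); im=optics.camera("side"); c=cal("side")
fit("side",im,c,dict(yellow=(.485,-.1,1.3,.026),blue=(.482,-.103,-.25,0)))
s=telemetry.read_state(); print(s['ee_pos'],s['orientation'])
E
```

```text
Traceback (most recent call last):
  File "fit.py", line 13, in fit
    for i,z in enumerate(zs): cv2.fillConvexPoly(roi,cv2.convexHull(np.vstack([proj(n,p,c) for p in parts(*x0[3*i:3*i+3],z)])).astype(np.int32),1)
                                                     ~~~~~~~~~~~~~~^^^^^^^^^^^^^^^^^^^^^^^^^^^^^^^^^^^^^^^^^^^^^^^^^^^^^^^^^^^
cv2.error: OpenCV(4.12.0) /io/opencv/modules/imgproc/src/convhull.cpp:143: error: (-215:Assertion failed) total >= 0 && (depth == CV_32F || depth == CV_32S) in function 'convexHull'
```

```bash
sed -i 's/K,D)\[0\]\[:,0\]/K,D)[0][:,0].astype(np.float32)/' h.py
python3 - <<'E'
from fit import *
c=cal("wrist"); im=optics.camera("wrist")
fit("wrist",im,c,dict(green=(.556,.070,1.87,.026),red=(.555,.072,.3,0)))
im=optics.camera("side"); c=cal("side")
fit("side",im,c,dict(yellow=(.485,-.1,1.3,.026),blue=(.482,-.103,-.25,0)))
s=telemetry.read_state(); print(s['ee_pos'],s['orientation'])
E
```

```text
xor/area 0.145
green [555.7  70.3] yaw 1.889 108.2
red [555.3  71.6] yaw 0.297 17.0
xor/area 0.285
yellow [482.4 -98.3] yaw 1.283 73.5
blue [484.5 -97.7] yaw -0.31 -17.8
[0.55493842 0.0723621  0.24466704] [ 3.14152912e+00 -2.58244290e-05  1.87275674e+00]
```

```bash
python3 -m pendant '[[[0,0,0.016,1,-2,-40,87.8],[0,0,0.016,1,-2,-80,87.8],[0,0,0.016,1,-2,-120,87.8],[0,0,0.016,1,-2,-150,87.8],[0,0,0.016,1,-2,-170,87.8],[0,0,0.016,1,-2,-182,87.8],[0,0,0.016,1,-2,-192,87.8],[0,0,0.016,1,-2,-192,87.8],[0,0,0.016,1,-2,-192,87.8],[0,0,0.016,1,-2,-192,60],[0,0,0.016,1,-2,-192,40],[0,0,0.016,1,-2,-192,40],[0,0,0.016,1,-2,-192,40],[0,0,0.016,1,-2,-192,40],[0,0,0.016,1,-2,-192,40],[0,0,0.016,1,-2,-192,40],[0,0,0.016,1,-2,-192,40],[0,0,0.016,1,-2,-192,40]]]' 15
```

```text
time: 4.2
ee_pos: [0.556, 0.0704, 0.0528]
orientation: [3.141, -0.0, 1.889]
force: [-0.4, 1.0, 3.3]
grip_width: 0.565
```

```bash
python3 -m pendant '[[[0,0,0,0,0,5,40],[0,0,0,0,0,15,40],[0,0,0,0,0,40,40],[0,0,0,0,0,80,40],[0,0,0,0,0,120,40],[0,0,-0.14,8,-30,130,40],[0,0,-0.28,15,-55,130,40],[0,0,-0.42,22,-80,130,40],[0,0,-0.56,30,-108,130,40],[0,0,-0.7,37,-132,130,40],[0,0,-0.84,45,-160,130,40],[0,0,-0.98,52,-185,130,40],[0,0,-1.12,60,-213,130,40],[0,0,-1.26,68,-240,130,40],[0,0,-1.4,75,-268,130,40],[0,0,-1.54,83,-295,130,40],[0,0,-1.68,90,-320,130,40],[0,0,-1.829,97,-346,130,40],[0,0,-1.829,97,-346,130,40],[0,0,-1.829,97,-346,130,40]]]'
python3 - <<'E'
from fit import *
for n in("wrist","top"): cv2.imwrite(f"pics/{n}2.png",optics.camera(n)[:,:,::-1])
s=telemetry.read_state(); print(s['ee_pos'],s['orientation'])
im=cv2.imread("pics/wrist2.png")[:,:,::-1].copy(); m=masks(im)['green']; N,L,st,ce=cv2.connectedComponentsWithStats(m.astype(np.uint8))
for i in range(1,N):
  if st[i,4]>100: print(st[i],ce[i])
E
```

```text
time: 6.2
ee_pos: [0.6526, -0.2759, 0.1827]
orientation: [-3.142, 0.001, 0.061]
force: [-0.3, 1.2, -0.5]
grip_width: 0.567
[ 0.6531015  -0.274284    0.18280938] [-3.14054057e+00 -1.82638109e-04  6.27274975e-02]
[ 281  122   80   57 3350] [319.92298507 145.47850746]
```

View pics/wrist2.png

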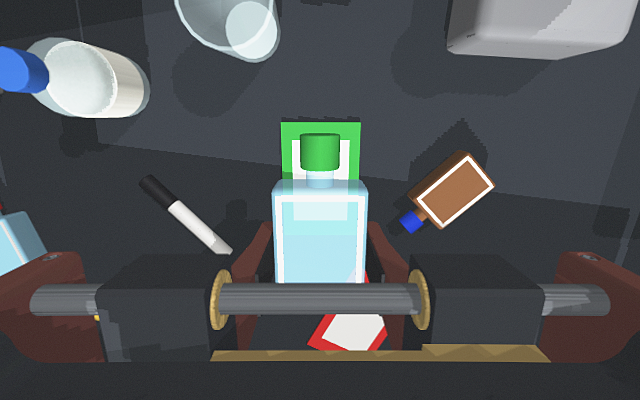

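The green flask is square over the green plate, with its cap at (320,145) centred on the plate. I'll lower it.

```bash
python3 -m pendant '[[[0,0,0,0,0,-40,40],[0,0,0,0,0,-80,40],[0,0,0,0,0,-115,40],[0,0,0,0,0,-135,40],[0,0,0,0,0,-143,40],[0,0,0,0,0,-147,40],[0,0,0,0,0,-149,40],[0,0,0,0,0,-150,40],[0,0,0,0,0,-151,40],[0,0,0,0,0,-151.5,40],[0,0,0,0,0,-152,40],[0,0,0,0,0,-152,40]]]'
```

```text
time: 7.5
ee_pos: [0.6531, -0.2757, 0.0309]
orientation: [3.142, -0.0, 0.06]
force: [0.3, -0.4, 0.1]
grip_width: 0.573
```

```bash
python3 -m pendant '[[[0,0,0,0,0,-0.5,40],[0,0,0,0,0,-1,40],[0,0,0,0,0,-1,40]]]'
```

```text
time: 7.8
ee_pos: [0.6531, -0.2757, 0.0309]
orientation: [-3.141, -0.001, 0.06]
force: [-2.9, 3.1, 8.5]
grip_width: 0.568
```

```bash
python3 -m pendant '[[[0,0,0,0,0,0.5,52],[0,0,0,0,0,0.5,58],[0,0,0,0,0,0.5,70],[0,0,0,0,0,0.5,80],[0,0,0,0,0,0.5,80],[0,0,0,0,0,10,80],[0,0,0,0,0,40,80],[0,0,0,0,0,90,80],[0,0,0,0,0,140,80],[0,0,0,0,0,190,80]]]'
python3 -m pendant '[[[0,0,0.237,-98,348,23,87.8],[0,0,0.237,-98,348,23,87.8],[0,0,0.237,-98,348,23,87.8],[0,0,0.237,-98,348,23,87.8],[0,0,0.237,-98,348,23,87.8],[0,0,0.237,-98,348,23,87.8],[0,0,0.237,-98,348,23,87.8],[0,0,0.237,-98,348,23,87.8],[0,0,0.237,-98,348,23,87.8],[0,0,0.237,-98,348,23,87.8]]]'
python3 - <<'E'
from fit import *
c=cal("wrist"); im=optics.camera("wrist"); cv2.imwrite("pics/w3.png",im[:,:,::-1])
fit("wrist",im,c,dict(red=(.555,.072,.3,0)))
s=telemetry.read_state(); print(s['ee_pos'],s['orientation'])
c=cal("top"); im=optics.camera("top"); cv2.imwrite("pics/t3.png",im[:,:,::-1])
fit("top",im,c,dict(green=(.653,-.276,.06,.004)))
E
```

```text
time: 8.8
ee_pos: [0.6525, -0.2758, 0.2223]
orientation: [3.141, -0.0, 0.059]
force: [2.1, 0.1, 0.3]
grip_width: 0.91
time: 9.8
ee_pos: [0.5552, 0.0708, 0.2432]
orientation: [3.141, -0.001, 0.296]
force: [0.8, -0.7, -0.3]
grip_width: 1.003
xor/area 0.082
red [555.8  71.5] yaw 0.292 16.7
[0.55535084 0.07002562 0.24311402] [ 3.14070815e+00 -6.46552059e-04  2.94046160e-01]
xor/area 2.473
green [ 653.4 -275. ] yaw 0.067 3.8
```

View pics/w3.png

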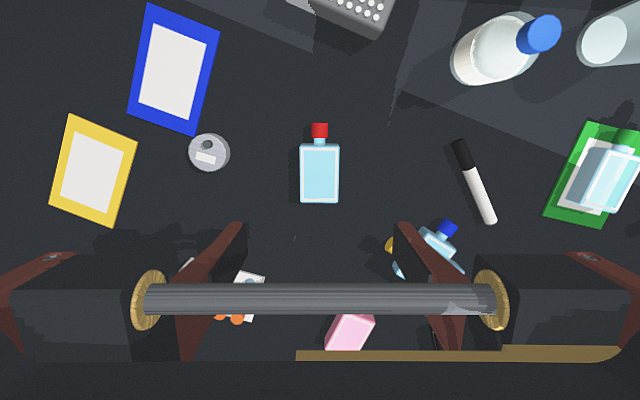

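Red lies alone at (319,165) and matches the fit; green sits on its plate. I'll grip red.

```bash
python3 -m pendant '[[[0,0,0,0.5,0.5,-50,87.8],[0,0,0,0.5,0.5,-100,87.8],[0,0,0,0.5,0.5,-145,87.8],[0,0,0,0.5,0.5,-180,87.8],[0,0,0,0.5,0.5,-200,87.8],[0,0,0,0.5,0.5,-210,87.8],[0,0,0,0.5,0.5,-216,87.8],[0,0,0,0.5,0.5,-216,87.8],[0,0,0,0.5,0.5,-216,60],[0,0,0,0.5,0.5,-216,40],[0,0,0,0.5,0.5,-216,40],[0,0,0,0.5,0.5,-216,40],[0,0,0,0.5,0.5,-216,40],[0,0,0,0.5,0.5,-216,40],[0,0,0,0.5,0.5,-216,40],[0,0,0,0.5,0.5,-216,40]]]' 15
```

```text
time: 11.5
ee_pos: [0.5556, 0.073, 0.0269]
orientation: [-3.141, -0.0, 0.297]
force: [-1.9, -0.3, 4.8]
grip_width: 0.568
```

```bash
python3 -m pendant '[[[0,0,0,0,0,5,40],[0,0,0,0,0,15,40],[0,0,0,0,0,40,40],[0,0,0,0,0,80,40],[0,0,0,0,0,120,40],[0,0,0,0,0,155,40],[0,0,-0.1,-8,-40,155,40],[0,0,-0.2,-16,-80,155,40],[0,0,-0.3,-24,-120,155,40],[0,0,-0.4,-32,-160,155,40],[0,0,-0.5,-40,-200,155,40],[0,0,-0.6,-48,-240,155,40],[0,0,-0.7,-56,-280,155,40],[0,0,-0.726,-64,-320,155,40],[0,0,-0.726,-72,-360,155,40],[0,0,-0.726,-80,-400,155,40],[0,0,-0.726,-82,-410,155,40],[0,0,-0.726,-82,-410,155,40],[0,0,-0.726,-82,-410,155,40]]]'
```

```text
time: 13.4
ee_pos: [0.4738, -0.336, 0.1816]
orientation: [-3.141, 0.001, -0.429]
force: [-0.1, 0.8, -0.4]
grip_width: 0.565
```

```bash
python3 -m pendant '[[[0,0,-0.005,0,-1.5,-40,40],[0,0,-0.005,0,-1.5,-80,40],[0,0,-0.005,0,-1.5,-115,40],[0,0,-0.005,0,-1.5,-135,40],[0,0,-0.005,0,-1.5,-143,40],[0,0,-0.005,0,-1.5,-147,40],[0,0,-0.005,0,-1.5,-149,40],[0,0,-0.005,0,-1.5,-150,40],[0,0,-0.005,0,-1.5,-150.5,40],[0,0,-0.005,0,-1.5,-151,40],[0,0,-0.005,0,-1.5,-151,40]]]'
```

```text
time: 14.5
ee_pos: [0.4736, -0.3387, 0.031]
orientation: [-3.142, -0.001, -0.434]
force: [-0.3, -1.2, -0.7]
grip_width: 0.567
```

```bash
python3 -m pendant '[[[0,0,0,0,0,-0.5,40],[0,0,0,0,0,-1,40],[0,0,0,0,0,-1,40]]]'
```

```text
time: 14.8
ee_pos: [0.4736, -0.3388, 0.0309]
orientation: [-3.141, -0.001, -0.434]
force: [-3.9, 4.3, 12.0]
grip_width: 0.569
```

```bash
python3 -m pendant '[[[0,0,0,0,0,0.5,52],[0,0,0,0,0,0.5,58],[0,0,0,0,0,0.5,70],[0,0,0,0,0,0.5,80],[0,0,0,0,0,0.5,80],[0,0,0,0,0,10,80],[0,0,0,0,0,40,80],[0,0,0,0,0,90,80],[0,0,0,0,0,140,80],[0,0,0,0,0,190,80]]]'
python3 -m pendant '[[[0,0,0.14,1,20,23,87.8],[0,0,0.28,2,40,23,87.8],[0,0,0.42,3,60,23,87.8],[0,0,0.56,4,80,23,87.8],[0,0,0.7,5,100,23,87.8],[0,0,0.84,6,120,23,87.8],[0,0,0.98,7,140,23,87.8],[0,0,1.12,8,160,23,87.8],[0,0,1.26,9,180,23,87.8],[0,0,1.4,9,200,23,87.8],[0,0,1.54,9,220,23,87.8],[0,0,1.68,9,240,23,87.8],[0,0,1.717,9,240,23,87.8],[0,0,1.717,9,240,23,87.8],[0,0,1.717,9,240,23,87.8],[0,0,1.717,9,240,23,87.8]]]'
python3 - <<'E'
from fit import *
c=cal("wrist"); im=optics.camera("wrist"); cv2.imwrite("pics/w4.png",im[:,:,::-1])
fit("wrist",im,c,dict(yellow=(.4824,-.098,1.283,.026),blue=(.483,-.098,-.29,0)))
s=telemetry.read_state(); print(s['ee_pos'],s['orientation'])
E
```

```text
time: 15.8
ee_pos: [0.4728, -0.3387, 0.2221]
orientation: [3.141, 0.0, -0.435]
force: [1.3, 1.0, -0.8]
grip_width: 0.911
time: 17.4
ee_pos: [0.4824, -0.0993, 0.2429]
orientation: [3.141, 0.0, 1.281]
force: [-0.6, -0.2, -0.4]
grip_width: 1.002
xor/area 0.106
yellow [480.6 -99.3] yaw 1.281 73.4
blue [ 482.  -102.3] yaw -0.26 -14.9
[ 0.48233011 -0.0992258   0.24277971] [3.14144387e+00 1.66417310e-04 1.28085822e+00]
```

View pics/w4.png

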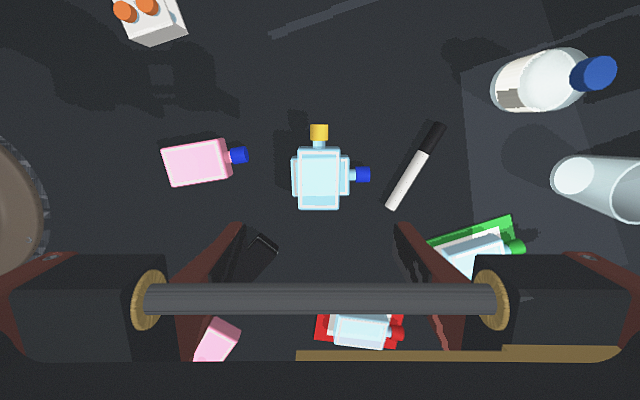

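The yellow flask is on top at (319,178), with its cap at (319,132); blue is below with cap (362,175). Pink and the pen stay clear of the fingers.

```bash
python3 -m pendant '[[[0,0,0,-1.5,0,-40,75],[0,0,0,-1.5,0,-80,75],[0,0,0,-1.5,0,-120,75],[0,0,0,-1.5,0,-150,75],[0,0,0,-1.5,0,-170,75],[0,0,0,-1.5,0,-182,75],[0,0,0,-1.5,0,-190,75],[0,0,0,-1.5,0,-190,75],[0,0,0,-1.5,0,-190,60],[0,0,0,-1.5,0,-190,40],[0,0,0,-1.5,0,-190,40],[0,0,0,-1.5,0,-190,40],[0,0,0,-1.5,0,-190,40],[0,0,0,-1.5,0,-190,40],[0,0,0,-1.5,0,-190,40],[0,0,0,-1.5,0,-190,40]]]' 15
```

```text
time: 19.05
ee_pos: [0.4814, -0.0986, 0.0533]
orientation: [3.141, -0.001, 1.283]
force: [-1.0, 0.1, 6.5]
grip_width: 0.57
```

```bash
python3 -m pendant '[[[0,0,0,0,0,5,40],[0,0,0,0,0,15,40],[0,0,0,0,0,40,40],[0,0,0,0,0,80,40],[0,0,0,0,0,130,40],[0,0,0.13,-1,35,130,40],[0,0,0.26,-2,70,130,40],[0,0,0.39,-4,105,130,40],[0,0,0.52,-5,140,130,40],[0,0,0.65,-6,175,130,40],[0,0,0.78,-7,210,130,40],[0,0,0.91,-9,245,130,40],[0,0,1.04,-10,280,130,40],[0,0,1.17,-11,315,130,40],[0,0,1.3,-12,350,130,40],[0,0,1.43,-14,385,130,40],[0,0,1.56,-15,420,130,40],[0,0,1.69,-16,450,130,40],[0,0,1.738,-16,456,130,40],[0,0,1.738,-16,456,130,40]]]'
python3 - <<'E'
from fit import *
c=cal("wrist"); im=optics.camera("wrist"); cv2.imwrite("pics/w5.png",im[:,:,::-1])
m=masks(im)['blue']; N,L,st,ce=cv2.connectedComponentsWithStats(m.astype(np.uint8)); print(st[1:,4].max())
for s in range(2): s=telemetry.read_state(); print(s['ee_pos'],s['orientation'])
pts=[[a,b,0] for a in(-.065,.065) for b in(-.043,.043)]
E
```

```text
time: 21.05
ee_pos: [0.4645, 0.3585, 0.1829]
orientation: [-3.141, 0.0, 3.023]
force: [-0.9, -0.6, -1.3]
grip_width: 0.57
867
[0.4648694  0.35713011 0.18287582] [-3.14087067e+00  3.16898442e-04  3.01982048e+00]
[0.4648694  0.35713011 0.18287582] [-3.14087067e+00  3.16898442e-04  3.01982048e+00]
```

View pics/w5.png

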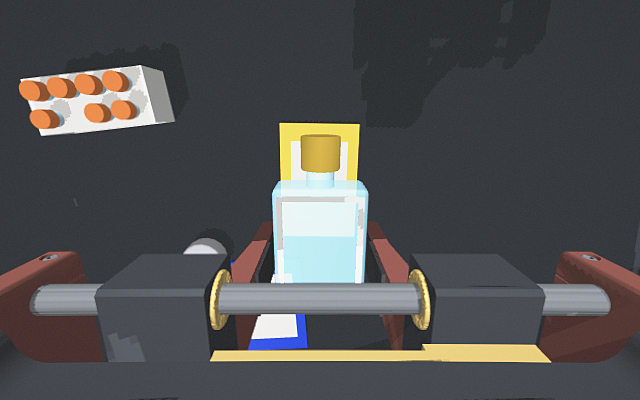

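The yellow flask is square over its plate, with its cap at (320,153) central between plate edges 280 and 359. I'll lower it.

```bash
python3 -m pendant '[[[0,0,0,0,0,-40,40],[0,0,0,0,0,-80,40],[0,0,0,0,0,-115,40],[0,0,0,0,0,-135,40],[0,0,0,0,0,-143,40],[0,0,0,0,0,-147,40],[0,0,0,0,0,-149,40],[0,0,0,0,0,-150,40],[0,0,0,0,0,-150.5,40],[0,0,0,0,0,-151,40],[0,0,0,0,0,-151.5,40],[0,0,0,0,0,-151.5,40]]]'
```

```text
time: 22.3
ee_pos: [0.465, 0.3575, 0.0313]
orientation: [3.141, 0.0, 3.021]
force: [-0.1, -0.3, 0.7]
grip_width: 0.572
```

```bash
python3 -m pendant '[[[0,0,0,0,0,-0.5,40],[0,0,0,0,0,-1,40],[0,0,0,0,0,-1,40]]]'
```

```text
time: 22.6
ee_pos: [0.465, 0.3574, 0.0313]
orientation: [3.141, 0.0, 3.021]
force: [-2.8, -1.5, 10.7]
grip_width: 0.569
```

```bash
python3 -m pendant '[[[0,0,0,0,0,0.5,52],[0,0,0,0,0,0.5,58],[0,0,0,0,0,0.5,70],[0,0,0,0,0,0.5,80],[0,0,0,0,0,0.5,80],[0,0,0,0,0,10,80],[0,0,0,0,0,40,80],[0,0,0,0,0,90,80],[0,0,0,0,0,140,80],[0,0,0,0,0,190,80]]]'
python3 -m pendant '[[[0,0,-0.14,17,-459,23,87.8],[0,0,-0.14,17,-459,23,87.8],[0,0,-0.14,17,-459,23,87.8],[0,0,-0.14,17,-459,23,87.8],[0,0,-0.14,17,-459,23,87.8],[0,0,-0.14,17,-459,23,87.8],[0,0,-0.14,17,-459,23,87.8],[0,0,-0.14,17,-459,23,87.8],[0,0,-0.14,17,-459,23,87.8],[0,0,-0.14,17,-459,23,87.8],[0,0,-0.14,17,-459,23,87.8],[0,0,-0.14,17,-459,23,87.8],[0,0,-0.14,17,-459,23,87.8]]]'
python3 - <<'E'
from fit import *
c=cal("wrist"); im=optics.camera("wrist"); cv2.imwrite("pics/w6.png",im[:,:,::-1])
fit("wrist",im,c,dict(blue=(.482,-.102,-.26,0)))
s=telemetry.read_state(); print(s['ee_pos'],s['orientation'])
E
```

```text
time: 23.6
ee_pos: [0.4647, 0.357, 0.2228]
orientation: [3.141, 0.0, 3.021]
force: [1.5, 1.2, 0.0]
grip_width: 0.909
time: 24.9
ee_pos: [0.482, -0.0995, 0.243]
orientation: [3.141, -0.001, 2.884]
force: [0.1, 0.7, 0.1]
grip_width: 1.004
xor/area 0.107
blue [ 481.5 -102.5] yaw -0.263 -15.1
[ 0.48204145 -0.09965107  0.24305654] [ 3.14108188e+00 -4.78246834e-04  2.88392458e+00]
```

View pics/w6.png

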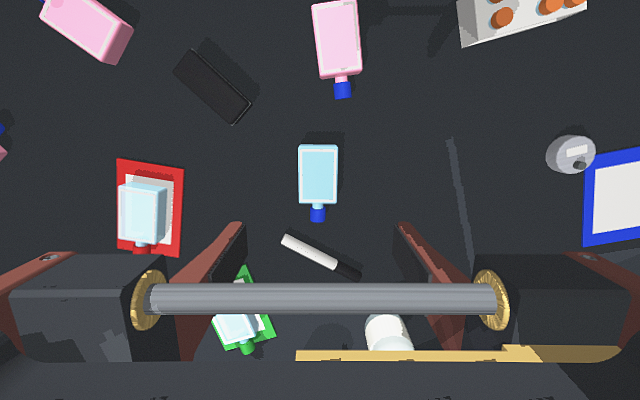

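Blue lies alone at (318,175), with its cap at (318,214) and the pen clear of it. Fit is (481.5,-102.5).

```bash
python3 -m pendant '[[[0,0,-0.005,-0.5,-3,-50,80],[0,0,-0.005,-0.5,-3,-100,80],[0,0,-0.005,-0.5,-3,-145,80],[0,0,-0.005,-0.5,-3,-180,80],[0,0,-0.005,-0.5,-3,-200,80],[0,0,-0.005,-0.5,-3,-210,80],[0,0,-0.005,-0.5,-3,-216,80],[0,0,-0.005,-0.5,-3,-216,80],[0,0,-0.005,-0.5,-3,-216,60],[0,0,-0.005,-0.5,-3,-216,40],[0,0,-0.005,-0.5,-3,-216,40],[0,0,-0.005,-0.5,-3,-216,40],[0,0,-0.005,-0.5,-3,-216,40],[0,0,-0.005,-0.5,-3,-216,40],[0,0,-0.005,-0.5,-3,-216,40],[0,0,-0.005,-0.5,-3,-216,40]]]' 15
```

```text
time: 26.55
ee_pos: [0.4818, -0.1045, 0.0276]
orientation: [3.141, 0.001, 2.876]
force: [-1.3, 0.7, 6.6]
grip_width: 0.568
```

```bash
python3 -m pendant '[[[0,0,0,0,0,5,40],[0,0,0,0,0,15,40],[0,0,0,0,0,40,40],[0,0,0,0,0,80,40],[0,0,0,0,0,120,40],[0,0,0,0,0,155,40],[0,0,0.02,14,38,155,40],[0,0,0.04,27,76,155,40],[0,0,0.06,41,114,155,40],[0,0,0.08,55,152,155,40],[0,0,0.1,68,190,155,40],[0,0,0.12,82,228,155,40],[0,0,0.14,95,266,155,40],[0,0,0.16,109,304,155,40],[0,0,0.18,123,342,155,40],[0,0,0.195,136.5,380,155,40],[0,0,0.195,136.5,380,155,40],[0,0,0.195,136.5,380,155,40]]]'
python3 - <<'E'
from fit import *
im=optics.camera("wrist"); cv2.imwrite("pics/w7.png",im[:,:,::-1])
s=telemetry.read_state(); print(s['ee_pos'],s['orientation'])
E
```

```text
time: 28.35
ee_pos: [0.6175, 0.2759, 0.182]
orientation: [-3.14, -0.0, 3.072]
force: [0.5, -0.9, -1.0]
grip_width: 0.566
[0.61772508 0.27427083 0.18224707] [-3.14014719e+00 -1.41553869e-04  3.07028674e+00]
```

View pics/w7.png

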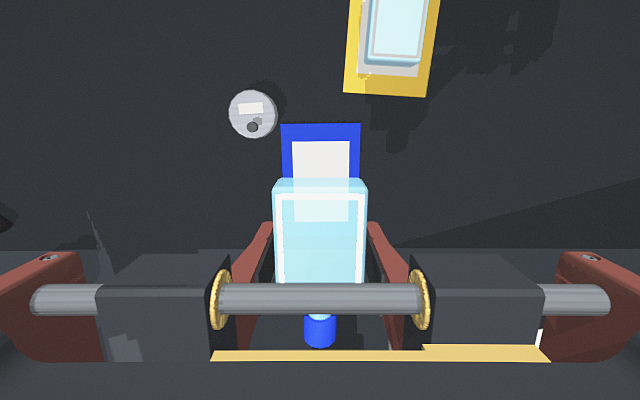

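The blue flask is centred over the blue plate (edges 281 and 360, flask 273 to 367). I'll lower it.

```bash
python3 -m pendant '[[[0,0,0,0,1,-40,40],[0,0,0,0,1,-80,40],[0,0,0,0,1,-115,40],[0,0,0,0,1,-135,40],[0,0,0,0,1,-143,40],[0,0,0,0,1,-147,40],[0,0,0,0,1,-149,40],[0,0,0,0,1,-150,40],[0,0,0,0,1,-150.5,40],[0,0,0,0,1,-151,40],[0,0,0,0,1,-151,40]]]'
```

```text
time: 29.5
ee_pos: [0.6182, 0.2766, 0.0317]
orientation: [3.141, 0.001, 3.071]
force: [-0.0, -0.1, 1.4]
grip_width: 0.571
```

```bash
python3 -m pendant '[[[0,0,0,0,0,-0.5,40],[0,0,0,0,0,-1,40],[0,0,0,0,0,-1,40]]]'
```

```text
time: 29.8
ee_pos: [0.6182, 0.2765, 0.0317]
orientation: [3.141, 0.001, 3.071]
force: [-3.3, -0.9, 9.7]
grip_width: 0.571
```

```bash
python3 -m pendant '[[[0,0,0,0,0,0.5,52],[0,0,0,0,0,0.5,58],[0,0,0,0,0,0.5,70],[0,0,0,0,0,0.5,80],[0,0,0,0,0,0.5,80],[0,0,0,0,0,10,80],[0,0,0,0,0,40,80],[0,0,0,0,0,90,80],[0,0,0,0,0,140,80],[0,0,0,0,0,190,80]]]'
python3 -m pendant '[[[0,0,0,-180,-260,20,80],[0,0,0,-180,-260,20,80],[0,0,0,-180,-260,20,80],[0,0,0,-180,-260,20,80],[0,0,0,-180,-260,20,80],[0,0,0,-180,-260,20,80],[0,0,0,-180,-260,20,80],[0,0,0,-180,-260,20,80],[0,0,0,-180,-260,20,80]]]'
python3 - <<'E'
from fit import *
t=optics.camera("top"); s=optics.camera("side")
cv2.imwrite("pics/t8.png",t[:,:,::-1])
pads=dict(red=(474,-338,-24.9),yellow=(465,357,173),green=(653,-276.5,3.4),blue=(618,277,176))
for n,im in(("top",t),("side",s)):
  h=cv2.cvtColor(im,cv2.COLOR_RGB2HSV)
  for k,(x,y,a) in pads.items():
    th=np.radians(a); dev=[]
    print(n,'pad',k,x,y,a); fit(n,im,cal(n),{k:(x/1000,y/1000,th,.004)})
ti=cv2.resize(t[100:300,130:450],(800,500),interpolation=2); cv2.imwrite("pics/t8c.png",ti[:,:,::-1])
E
```

```text
time: 30.8
ee_pos: [0.6177, 0.2761, 0.2229]
orientation: [3.141, 0.0, 3.071]
force: [0.3, 1.0, 0.3]
grip_width: 0.912
time: 31.7
ee_pos: [0.4388, 0.0173, 0.2409]
orientation: [3.14, 0.002, 3.071]
force: [0.4, 0.4, 0.4]
grip_width: 0.911
top pad red 474 -338 -24.9
xor/area 2.471
red [ 473.8 -338.7] yaw -0.442 -25.3
top pad yellow 465 357 173
xor/area 2.565
yellow [463.5 357.4] yaw 3.007 172.3
top pad green 653 -276.5 3.4
xor/area 2.464
green [ 653.6 -275.3] yaw 0.055 3.1
top pad blue 618 277 176
xor/area 2.601
blue [615.6 277.7] yaw 3.055 175.0
side pad red 474 -338 -24.9
xor/area 2.068
red [ 476.  -338.4] yaw -0.452 -25.9
side pad yellow 465 357 173
xor/area 3.149
yellow [466.1 356.8] yaw 3.146 180.3
side pad green 653 -276.5 3.4
xor/area 1.565
green [ 654.  -274.7] yaw 0.03 1.7
side pad blue 618 277 176
xor/area 1.453
blue [617.2 280.2] yaw 3.068 175.8
```

View pics/t8c.png

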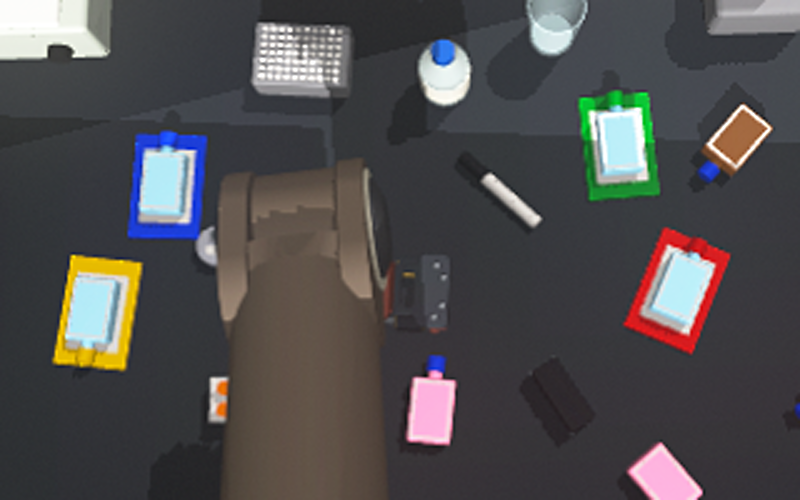

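Each flask lies on its own plate: blue (165,183), yellow (92,310), green (621,145), red (682,288) in the crop. They agree with the plate centres within about 3 mm, and the bottle at (443,72) and the rack have not been touched.

```bash
python3 -c "
from station import order; print(order.finish_job())"
```

```text
the job is handed in; nothing more can be done
None
```

I took both stacks apart one flask at a time: green, red, yellow, then blue. Each one is flat on the plate matching its cap, lengthwise along it, and the job was handed in at about 32 s of robot time. Every flask was lowered until it touched the plate (8 to 12 N) before I opened the gripper.

- **Position:** the final top and side views put each flask within about 3 mm of its plate's centre.
- **Angle:** top-view yaw agrees within about 1° for all four. The side-view fit of yellow disagreed by about 7° (180.3° against 173°). I put that down to the far distance and the cap blending into the same-coloured plate, because the wrist view just before lowering showed it square.
- **Fit quality:** the fit residuals for the placed flasks are large, because the plate's colour merges with the cap's. I relied on the pictures as well as the numbers.
- **Bystanders:** the bottle looked unmoved in the last picture. The arm hid most of the rack there, but its visible end was in place and the gripper never went near it while low.

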